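# Drag the bench timer out from under the low shelf

## Robot

A 6-joint arm with a two-finger parallel gripper is mounted at the origin on a cart in front of the work surface, level with it; the furniture and walls round the work are solid. World frame = base frame: x ahead of the robot, y to its left, z up, the work surface at z = 0. Lengths are in mm, angles in degrees, forces in N, time in s.
With the tool pointing down it reaches from about 300 to 850 mm from the base axis. Payload 4.2 kg.
Tool frame: the origin (TCP) lies on the centre line of the jaws, within the pads' length; the fingertips stand 14 mm ahead of it and the grasp point (between the pads) lies 5 mm behind it; z points along the fingers, y is the line along which they close (so a half turn about z gives the same grasp; the last joint's range is limited). The gripper opens to 91 mm and grips with 3 to 60 N. Pads are 32 mm wide; open, the fingers measure 118 mm over their backs; the gripper's body (76 mm by 178 mm) begins 60 mm behind the grasp point.
Start: joints at [70.474, 18.312, 89.639, -0, 72.044, -1.146], TCP at [181.314, 545.68, 227.976] pointing down, gripper open.
Joint ranges: [-177.97, 177.97], [-48.28, 115.42], [12.27, 149.76], [-77.06, 257.06], [2.81, 150.46], [-146.56, 146.56]. Speed limits (degrees/s): [147.25, 147.25, 180, 180, 180, 180].

## Interface

Orientations are given as [roll, pitch, yaw] about the fixed x, y, z axes, in that order (R = Rz(yaw) Ry(pitch) Rx(roll)).
In Python, from workcell import env gives the robot as it stands.
- The arm moves only by the tool arm_command, never from a script. Its argument "motion" is a list of rows, each an object with "offset": the shift along the tool's x, y, z in m, a list of three; "spin": the turn about the tool's z in rad. In form: [{"offset": [tx, ty, tz], "spin": spin}, ...]. A call has 1 to 5 rows; each row shifts and turns the commanded pose from where the row before left it, along the tool's axes as they then stand; what a row does not reach is not made up. A row lasts 1/8 s, in which the tool goes at most 62.5 mm and 10.7 degrees, less where a joint would pass 70% of its speed; a pose out of reach is approached as far as the arm can. A call with a gripper value outside its range is refused whole. "jaw" is the finger opening in m, from 0 to 0.0912, set as the call begins (left out, the last holds). The fingers move at their own pace and stop on an object; "newtons" is the grip in N (left out, the last holds). Time passes only in rows, so rows that do not move let the fingers close. It gives the time, the measured TCP pose, the force, the opening and the grip force at its end, in the units of the state.
- env.state(): the state, without advancing time (a new reading comes with each control period).
- env.grab_frame(name): name is "side" or "top"; returns (picture, depth): 420x560x3 uint8, blue, green, red; 420x560 float32, mm along the optical axis (not along the pixel's ray), 0 where there is no reading.
- env.camera_model(name): a dict with "fx", "fy", "cx", "cy" (pixels), "eye" and "rotation" of the camera in the world. Camera axes: x right, y down, z forward; pixel columns grow to the right and rows downward; lengths in mm; the calibration is good to about 2 mm. A picture is of the moment at which its call begins. camera_model takes no time and is no camera call.
- env.job_done(): hands the job in; it is judged then, once.
Trained networks look in the newest picture that a camera, given by its name, has taken for a name from the list of things; names that differ only in an ending like _2 or _b are one class to them, and where a whole thing is asked for, a point or a joint stands for the part that bears it (a point fixed in the world has none). Each returns a list of dicts, best first, with "score" (0 to 1); they miss things now and then, are a little off and sometimes report something else, mostly with a low value. They report only what shows in the picture. A call takes as long as a camera call. They do not tell look-alikes from the thing itself.
- env.boxes_of(camera, target): "bbox" ([left, top, right, bottom] in pixels, round what is visible of it).
- env.pinpoint(camera, target): "location" ([column, row] in pixels: a listed point, or the origin of a listed thing).
The state is a dict: "time_s": time; "qpos": joint angles; "qvel": joint speeds; "effort": joint torques, N m; "ee_pos": TCP position; "ee_rot": TCP orientation; "force": force on the tool from outside, world axes, zero at the start; "torque": the same for the moment, N m; "gripper_width": finger opening in mm; "gripper_force": force on a finger pad.
Only numpy, scipy, OpenCV 4.12 (cv2) and the standard library are available. Lean on these libraries where they do the work, as an engineer would, in place of code of your own. Each camera call takes 0.05 s, during which the arm holds its last target. There are 200 camera calls.

## Task

The bench timer has slid under the low slatted shelf. Pick up the drag hook by its handle, reach in under the shelf beside the timer, bring the hook's cross plate round behind it and drag the timer out to the front until all of it is clear of the shelf, still lying display up; never touch the timer with the gripper. Then lay the hook flat on the bench, clear of the shelf and not on the timer, and leave the petri dish under the shelf and the bottle and beaker on top of it where they are.

Things in the scene. Friction and masses are not known exactly. Their poses are not given: they have to be found in the camera images.
- shelf: Low fixed shelf of five steel slats on four short legs, 140 mm (x) by 380 mm (y). Origin on the bench under its centre; +x points away from the robot (up to 0.12 rad askew), front edge at x = -70 mm. Slats' top at z = 58 mm, 48 mm clear below; round legs, 16 mm wide feet, at x = +-61, y = +-180 mm; open on all sides. The bench before it is bare but for the hook.
- hook_grip (a point): Middle of the drag hook's handle, 19 mm above the hook's underside; grasp here (near its centre of mass). x runs along the hook to its cross plate, z up. Handle: grey block 24 mm wide (y), 38 mm tall, x = -70 to +58 mm. A shaft 18 mm wide, 6 mm thick joins it to the plate, its underside 23 mm above the hook's underside: it passes over the timer. Loose, 0.22 kg, lies on the bench, handle up.
- hook_plate (a point): Centre of the hook's cross plate, 212 mm along x from hook_grip: upright steel plate 8 mm thick (x), 70 mm wide (y), 29 mm tall, lower edge level with the hook's underside; axes as hook_grip. It is too tall to pass over the timer below the shelf: bring it in through the free lane, held about 3 mm over the bench, then sideways behind the timer.
- timer_mid (a point): Middle of the white bench timer (display and three buttons on top), 62 mm (x) by 66 mm (y), 19 mm tall; the point is 9.5 mm above its underside, z up. Loose, slides on the bench. It starts under the left or right half of the shelf, about 110 mm from the shelf's middle and within 20 mm of its long centre line; turned up to 0.3 rad to the shelf.
- petri_dish: Clear glass petri dish, 95 mm across, 18 mm tall, origin at the centre of its underside; stands under the other half of the shelf, so that the lane under the shelf's middle is free (about 125 mm wide). Leave it where it is.
- amber_bottle: Amber glass bottle, 62 mm across, 126 mm tall, standing on top of the shelf; origin at the centre of its underside. Leave it where it is.
- beaker: Glass beaker, 73 x 83 mm, 95 mm tall, standing on top of the shelf; origin at the centre of its underside. Leave it where it is.
Not all that is in view belongs to the job. Leave any pink look-alike of the part that bears timer_mid alone.

How it is judged:
By the outcome, as a careful person would: the job done as asked, in the order asked, and still so for the second after the job is handed in, with the robot touching nothing.
It also fails if it takes over 59 s, if anything falls off the work surface, if the arm or the gripper's body presses on something with over 40 N, if the wrist force passes 120 N, or if a joint passes its speed limit or range.

## Working session

There is one attempt and no reset: what is moved stays moved. The work goes in short steps, Python scripts to look and compute and a tool call to move; the robot and the scene stay as the last step left them, time stands still between calls to the robot, and variables do not carry over. Pictures are saved under pics/ and viewed, at most 10 in all, crops included, and the job is handed in when it is done.

Besides the shell and the picture viewer there is one more tool, called after ">>>" as name(argument=value, ...), one argument or row to a line, values as JSON. arm_command: Moves the arm, as the interface text tells. Its arguments: {"type":"object","properties":{"motion":{"type":"array"},"jaw":{"type":"number"},"newtons":{"type":"number"}},"required":["motion"]}

```bash
mkdir -p pics; cat > h.py <<'E'
import numpy as np, cv2
from workcell import env
def ray(cam,px):
    m=env.camera_model(cam);R=np.array(m["rotation"]);e=np.array(m["eye"])
    d=R@np.array([(px[0]-m["cx"])/m["fx"],(px[1]-m["cy"])/m["fy"],1.]);return e,d
def at_z(cam,px,z):
    e,d=ray(cam,px);return e+d*(z-e[2])/d[2]
def proj(cam,p):
    m=env.camera_model(cam);R=np.array(m["rotation"]);c=R.T@(np.array(p)-np.array(m["eye"]))
    return np.array([m["fx"]*c[0]/c[2]+m["cx"],m["fy"]*c[1]/c[2]+m["cy"]])
def cloud(cam,D):
    m=env.camera_model(cam);R=np.array(m["rotation"]);v,u=np.indices(D.shape)
    P=np.stack([(u-m["cx"])/m["fx"]*D,(v-m["cy"])/m["fy"]*D,D],-1)@R.T+np.array(m["eye"]);P[D==0]=np.nan;return P
E
python3 - <<'E'
from h import *
for c in("top","side"):
    I,D=env.grab_frame(c);cv2.imwrite(f"pics/{c}0.png",I);np.save(f"{c}0.npy",D)
    print(c,{k:np.round(v,2).tolist() for k,v in env.camera_model(c).items()})
    for t,z in(("shelf",0),("hook_grip",19),("hook_plate",14),("timer_mid",9.5),("petri_dish",0),("amber_bottle",58),("beaker",58)):
        for r in env.pinpoint(c,t)[:3]: print(t,round(r["score"],2),np.round(r["location"]),at_z(c,r["location"],z).round(0))
print(env.state())
E
```

```text
top {'fx': 443.72, 'fy': 443.72, 'cx': 287.42, 'cy': 208.85, 'eye': [504.15, 148.45, 982.71], 'rotation': [-174.06, -0.28, -90.48]}Traceback (most recent call last):
  File "<stdin>", line 6, in <module>
  File "h.py", line 7, in at_z
    e,d=ray(cam,px);return e+d*(z-e[2])/d[2]
                                        ~^^^
IndexError: invalid index to scalar variable.
```

Rotation is roll/pitch/yaw.

```bash
sed -i 's/np.array(m\["rotation"\])/Ro.from_euler("xyz",m["rotation"],degrees=True).as_matrix()/; 1a from scipy.spatial.transform import Rotation as Ro' h.py
python3 - <<'E'
from h import *
for c in("top","side"):
    I,D=env.grab_frame(c);cv2.imwrite(f"pics/{c}0.png",I);np.save(f"{c}0.npy",D)
    print(c,{k:np.round(v,2).tolist() for k,v in env.camera_model(c).items()})
    for t,z in(("shelf",0),("hook_grip",19),("hook_plate",14),("timer_mid",9.5),("petri_dish",0),("amber_bottle",58),("beaker",58)):
        for r in env.pinpoint(c,t)[:3]: print(t,round(r["score"],2),np.round(r["location"]),at_z(c,r["location"],z).round(0))
print(env.state())
E
```

```text
top {'fx': 443.72, 'fy': 443.72, 'cx': 287.42, 'cy': 208.85, 'eye': [504.15, 148.45, 982.71], 'rotation': [-174.06, -0.28, -90.48]}
shelf 0.66 [315. 137.] [770.  80.   0.]
hook_grip 0.7 [277. 278.] [456. 167.  19.]
hook_plate 0.63 [180. 274.] [466. 377.  14.]
timer_mid 0.75 [407. 291.] [ 425. -115.   10.]
timer_mid 0.66 [378. 210.] [601. -57.  10.]
timer_mid 0.65 [266. 138.] [767. 191.  10.]
petri_dish 0.67 [365. 143.] [755. -34.   0.]
amber_bottle 0.93 [277. 126.] [779. 165.  58.]
amber_bottle 0.21 [365. 142.] [741. -23.  58.]
beaker 0.91 [358. 127.] [775.  -9.  58.]
beaker 0.3 [366. 143.] [741. -25.  58.]
side {'fx': 516.38, 'fy': 516.38, 'cx': 280.42, 'cy': 211.25, 'eye': [162.63, -752.33, 501.11], 'rotation': [-112.63, 1.04, -27.56]}
shelf 0.91 [350. 244.] [757.  79.   0.]
hook_grip 0.79 [203. 252.] [451. 164.  19.]
hook_grip 0.23 [324. 221.] [750. 176.  19.]
hook_plate 0.95 [176. 216.] [462. 387.  14.]
timer_mid 0.95 [243. 330.] [ 420. -110.    9.]
timer_mid 0.86 [318. 286.] [595. -54.  10.]
timer_mid 0.77 [325. 222.] [761. 189.  10.]
petri_dish 0.71 [378. 264.] [754. -26.   0.]
amber_bottle 0.68 [340. 202.] [791. 173.  58.]
amber_bottle 0.61 [325. 219.] [710. 108.  58.]
beaker 0.77 [384. 229.] [788.   4.  58.]
{'time_s': 0.9, 'qpos': array([ 7.04726756e+01,  1.83102891e+01,  8.96395730e+01, -1.83404891e-03,
        7.20450618e+01, -1.14545040e+00]), 'qvel': array([ 0.08521123, -0.03015783,  0.02909659, -0.04637802,  0.0194754 ,
       -0.00397472]), 'effort': array([-4.21045097e-04, -4.12341678e+01, -2.32226282e+01,  7.28224847e-02,
        3.78853432e-02,  5.37478371e-06]), 'ee_pos': array([181.33034541, 545.66148496, 227.98819901]), 'ee_rot': array([1.79994960e+02, 1.84590503e-03, 1.61618691e+02]), 'force': array([ 0.41323741,  0.27058297, -0.00929811]), 'torque': array([-0.00198985,  0.06818924,  0.00326037]), 'gripper_force': 0.0, 'gripper_width': 91.10188367253247}
```

View pics/top0.png

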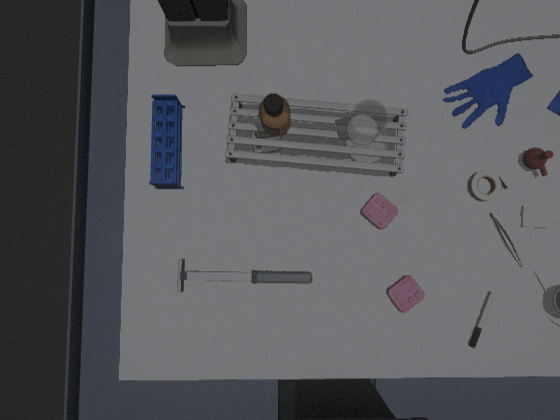

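View pics/side0.png

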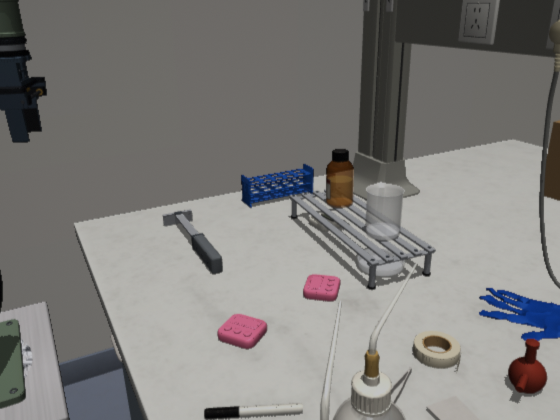

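The white timer is under the shelf's left half at top px (266,138), and the dish is under the right half at (365,143). The pink look-alikes are at (380,210) and (405,293). The hook lies with its handle at (282,277) and its plate at (181,275). Next I refine with depth.

```bash
python3 - <<'E'
from h import *
def rect(P,m,n):
    q=P[m][:,:2].astype(np.float32)
    if len(q)<5: print(n,len(q));return
    r=cv2.minAreaRect(q);print(n,len(q),np.round(r[0],1),np.round(r[1],1),round(r[2],1),"z",np.round(np.percentile(P[m][:,2],[5,50,95]),1))
I=cv2.imread("pics/top0.png")
for c in("top","side"):
    P=cloud(c,np.load(f"{c}0.npy"));x,y,z=P[...,0],P[...,1],P[...,2]
    sh=(x>650)&(x<880)&(y>-150)&(y<310)
    rect(P,sh&(abs(z-58)<6),c+" shelf")
    rect(P,sh&(abs(z-19)<4)&(y>120)&(y<270)&(x<830)&(x>700),c+" timer")
    rect(P,sh&(abs(z-18)<5)&(y<60)&(x<830)&(x>700),c+" dish")
    hk=(x>350)&(x<560)&(y>50)&(y<430)
    rect(P,hk&(abs(z-38)<5)&(y<260),c+" handle")
    rect(P,hk&(abs(z-26)<8)&(y>330),c+" plate")
    rect(P,hk&(z>12)&(y>240)&(y<350),c+" shaft")
a=cv2.resize(I[80:190,210:420],None,fx=3.6,fy=3.6,interpolation=cv2.INTER_CUBIC)
S=cv2.imread("pics/side0.png")
b=cv2.resize(S[170:280,280:440],None,fx=4.7,fy=4.7,interpolation=cv2.INTER_CUBIC)[:,:756]
a=cv2.resize(a,(560,290));b=cv2.resize(b,(440,300))
o=np.zeros((592,560,3),np.uint8);o[:290]=a;o[290:590,:440]=b
cv2.imwrite("pics/crop.png",np.clip(o*1.5,0,255).astype(np.uint8))
E
```

```text
top shelf 5342 [765.3  79.1] [379.7 141. ] 84.4 z [53.7 56.9 59.8]
top timer 239 [753.7 215.4] [ 53.6 118.3] 12.0 z [15.3 17.2 20. ]
top dish 401 [750.4 -56. ] [ 72.7 129.9] 24.0 z [14.4 17.3 20.2]
top handle 625 [459.1 156.7] [125.2  25.1] 88.5 z [33.7 36.8 39.6]
top plate 314 [463.1 354.4] [48.6 67.8] 87.6 z [23.3 28.4 32. ]
top shaft 440 [462. 295.] [109.2  17.7] 88.1 z [25.5 28.2 30.8]
side shelf 2769 [763.   81.9] [385.9 141.8] 84.8 z [53.3 57.6 59.6]
side timer 110 [749.8 213.6] [ 51.2 118.3] 12.0 z [15.3 17.6 20.1]
side dish 464 [752.5 -54.7] [ 89.8 133.6] 12.5 z [14.2 17.9 19.7]
side handle 335 [457.1 156. ] [126.9  25.5] 88.9 z [33.9 37.4 39.2]
side plate 182 [458.7 357.1] [48.7 68.6] 79.0 z [18.9 27.9 31.7]
side shaft 182 [459.8 294.6] [108.3  18.6] 89.1 z [25.8 28.8 30.3]
```

View pics/crop.png

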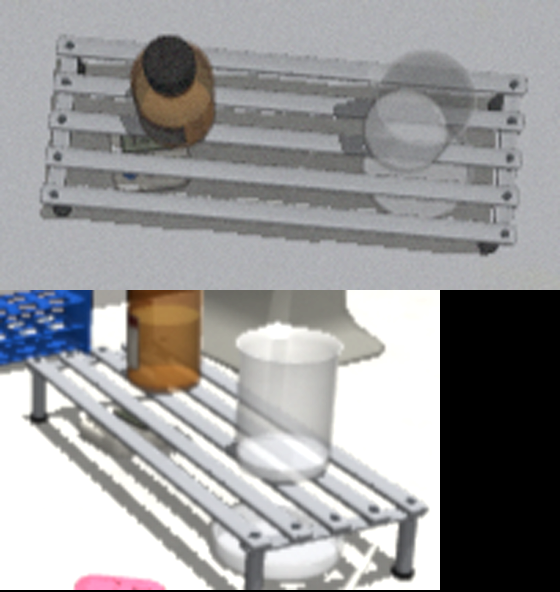

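```bash
python3 - <<'E'
from h import *
I=cv2.imread("pics/top0.png")
for p in((252,152),(280,152),(281,131),(253,130)): print(p,at_z("top",p,19).round(0))
P=cloud("top",np.load("top0.npy"));z=P[...,2]
m=(abs(z-18.5)<3.5);x,y=P[...,0],P[...,1]
for a in range(715,815,6):
    k=m&(x>=a)&(x<a+6)&(y>135)&(y<245);
    if k.sum()>3: print(a,k.sum(),np.percentile(y[k],[0,10,50,90,100]).round(0))
a=cv2.resize(I[115:165,235:300],None,fx=9,fy=9,interpolation=cv2.INTER_CUBIC);cv2.imwrite("pics/crop2.png",np.clip(a*1.5,0,255).astype(np.uint8))
E
```

```text
(252, 152) [732. 220.  19.]
(280, 152) [731. 158.  19.]
(281, 131) [779. 156.  19.]
(253, 130) [781. 218.  19.]
733 42 [163. 169. 191. 209. 214.]
739 41 [160. 165. 194. 216. 218.]
745 17 [185. 188. 205. 216. 218.]
757 11 [158. 160. 165. 176. 185.]
763 50 [158. 165. 187. 212. 218.]
769 48 [178. 186. 200. 214. 220.]
775 24 [189. 194. 209. 220. 223.]
```

View pics/crop2.png

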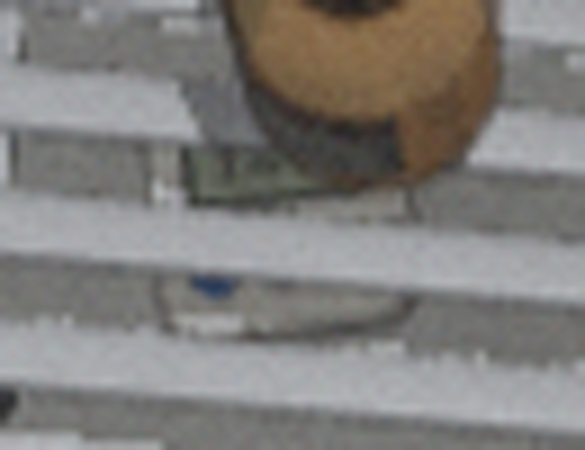

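>>> arm_command(
  motion=[
    {"offset": [0, 0, 0], "spin": 0.18},
    {"offset": [0, 0, 0], "spin": 0.18},
    {"offset": [0, 0, 0], "spin": 0.18},
    {"offset": [0, 0, 0], "spin": 0.18},
    {"offset": [0, 0, 0], "spin": 0.18},
  ],
  jaw=0.07,
)

```text
time_s: 1.52
ee_pos: [181.3, 545.7, 228.0]
ee_rot: [180.0, -0.0, 109.7]
force: [0.3, -0.3, 0.4]
gripper_width: 69.7
gripper_force: 0.0
```

The timer's front edge is at x≈731 and it spans y≈157–220, so its centre is near (764,189), yaw ≈+7°. The shelf is centred at (764,80), yaw −5.6°. The hook grip is at (459,162), yaw 88.5°.

>>> arm_command(
  motion=[
    {"offset": [0, 0, 0], "spin": 0.185},
    {"offset": [0, 0, 0], "spin": 0.185},
    {"offset": [-0.047, 0.0359, 0], "spin": 0},
    {"offset": [-0.047, 0.0359, 0], "spin": 0},
    {"offset": [-0.047, 0.0359, 0], "spin": 0},
  ],
)

```text
time_s: 2.15
ee_pos: [287.0, 401.2, 228.1]
ee_rot: [180.0, -0.0, 88.9]
force: [0.8, 1.0, -0.1]
gripper_width: 70.0
gripper_force: 0.0
```

>>> arm_command(
  motion=[
    {"offset": [-0.047, 0.0359, 0], "spin": 0},
    {"offset": [-0.047, 0.0359, 0], "spin": 0},
    {"offset": [-0.047, 0.0359, 0], "spin": 0},
    {"offset": [-0.047, 0.0359, 0], "spin": 0},
    {"offset": [-0.047, 0.0359, 0], "spin": 0},
  ],
)

```text
time_s: 2.78
ee_pos: [462.0, 162.4, 228.3]
ee_rot: [179.9, -0.0, 88.8]
force: [0.8, 0.4, -0.3]
gripper_width: 70.1
gripper_force: 0.0
```

>>> arm_command(
  motion=[
    {"offset": [0, 0, 0.05], "spin": 0},
    {"offset": [0, 0, 0.05], "spin": 0},
    {"offset": [0, 0, 0.03], "spin": 0},
    {"offset": [0, 0, 0], "spin": 0},
  ],
)

```text
time_s: 3.28
ee_pos: [459.4, 163.4, 96.2]
ee_rot: [-179.7, 0.1, 88.8]
force: [-0.1, 1.2, -0.8]
gripper_width: 70.0
gripper_force: 0.0
```

>>> arm_command(
  motion=[
    {"offset": [0, 0, 0.04], "spin": 0},
    {"offset": [0, 0, 0.03], "spin": 0},
    {"offset": [0, 0, 0.009], "spin": 0},
    {"offset": [0, 0, 0], "spin": 0},
  ],
)

```text
time_s: 3.78
ee_pos: [461.8, 164.4, 19.9]
ee_rot: [179.9, -0.0, 88.9]
force: [0.2, -0.4, 0.2]
gripper_width: 70.0
gripper_force: 0.0
```

>>> arm_command(
  motion=[
    {"offset": [0, 0, 0], "spin": 0},
    {"offset": [0, 0, 0], "spin": 0},
    {"offset": [0, 0, 0], "spin": 0},
    {"offset": [0, 0, 0], "spin": 0},
    {"offset": [0, 0, 0], "spin": 0},
  ],
  jaw=0.01,
  newtons=45,
)

```text
time_s: 4.4
ee_pos: [460.4, 163.9, 19.0]
ee_rot: [-179.9, 0.0, 88.8]
force: [-1.7, 0.2, 0.3]
gripper_width: 23.8
gripper_force: 45.0
```

>>> arm_command(
  motion=[
    {"offset": [0, 0, -0.03], "spin": 0},
    {"offset": [0, 0, -0.03], "spin": 0},
    {"offset": [0, 0, 0], "spin": 0.1},
    {"offset": [0, 0, 0], "spin": 0.15},
    {"offset": [0, 0, 0], "spin": 0.15},
  ],
)

```text
time_s: 5.03
ee_pos: [460.5, 163.9, 78.6]
ee_rot: [-180.0, 0.0, 65.7]
force: [0.2, -1.2, -2.0]
gripper_width: 23.8
gripper_force: 45.0
```

>>> arm_command(
  motion=[
    {"offset": [0, 0, 0], "spin": 0.15},
    {"offset": [0, 0, 0], "spin": 0.15},
    {"offset": [0, 0, 0], "spin": 0.15},
    {"offset": [0, 0, 0], "spin": 0.15},
    {"offset": [0, 0, 0], "spin": 0.15},
  ],
)

```text
time_s: 5.65
ee_pos: [460.5, 163.9, 78.5]
ee_rot: [-180.0, 0.1, 22.7]
force: [-0.0, 0.1, -2.5]
gripper_width: 24.0
gripper_force: 45.0
```

>>> arm_command(
  motion=[
    {"offset": [0, 0, 0], "spin": 0.15},
    {"offset": [0, 0, 0], "spin": 0.15},
    {"offset": [0, 0, 0], "spin": 0.1},
    {"offset": [0, 0, 0], "spin": 0},
    {"offset": [0, 0, 0], "spin": 0},
  ],
)

```text
time_s: 6.28
ee_pos: [460.7, 164.0, 78.7]
ee_rot: [180.0, 0.0, 0.1]
force: [0.2, -0.4, -3.0]
gripper_width: 23.8
gripper_force: 45.0
```

```bash
cat > look.py <<'E'
from h import *
import sys
s=env.state();print(s["time_s"],s["ee_pos"].round(1),s["ee_rot"].round(1),s["force"].round(1),round(s["gripper_width"],1))
for c in("top","side"):
    I,D=env.grab_frame(c);cv2.imwrite(f"pics/{c}_{sys.argv[1]}.png",I)
    for r in env.pinpoint(c,"hook_plate")[:2]: print(c,round(r["score"],2),at_z(c,r["location"],s["ee_pos"][2]-5).round(0))
    P=cloud(c,D);g=s["ee_pos"];d=P-g;dx,dy,dz=d[...,0],d[...,1],d[...,2]
    for n,a,b in(("shaft",62,200),("plate",204,225)):
        m=(dx>a)&(dx<b)&(abs(dy)<50)&(dz>-30)&(dz<30)&(P[...,2]>10)&(P[...,0]<690)
        q=P[m]
        if len(q)<10: print(c,n,len(q));continue
        print(c,n,len(q),"x",np.percentile(q[:,0],[2,98]).round(1),"y",np.percentile(q[:,1],[2,98]).round(1),"z",np.percentile(q[:,2],[5,50,95]).round(1))
        if n=="shaft": t=q[q[:,2]>np.median(q[:,2])-4];print(" y=",np.polyfit(t[:,0]-g[0],t[:,1],1).round(3)," z=",np.polyfit(t[:,0]-g[0],t[:,2],1).round(3))
E
python3 look.py a
```

```text
6.275 [460.7 164.   78.7] [1.8e+02 0.0e+00 1.0e-01] [ 0.2 -0.4 -3. ] 23.8
top 0.76 [669. 165.  74.]
top shaft 601 x [526.3 658.3] y [154.7 172.4] z [85.4 88.2 90.7]
 y= [1.20000e-02 1.62242e+02]  z= [4.0000e-03 8.7612e+01]
top plate 199 x [666.  675.6] y [129.1 196.7] z [69.6 87.4 91.4]
side 0.58 [678. 175.  74.]
side shaft 348 x [525.1 658.7] y [153.3 173.5] z [83.9 88.4 90.3]
 y= [7.00000e-03 1.60424e+02]  z= [7.0000e-03 8.7427e+01]
side plate 204 x [665.4 673.9] y [128.3 196.6] z [62.4 75.9 89.4]
```

>>> arm_command(
  motion=[
    {"offset": [0, 0.038, 0], "spin": 0},
    {"offset": [0, 0.038, 0], "spin": 0},
    {"offset": [0, 0, 0.028], "spin": 0},
    {"offset": [0, 0, 0.028], "spin": 0},
    {"offset": [0, 0, 0], "spin": 0},
  ],
)

```text
time_s: 7.1
ee_pos: [459.7, 87.7, 21.7]
ee_rot: [180.0, 0.2, 0.0]
force: [-0.3, 0.4, -2.1]
gripper_width: 23.5
gripper_force: 45.0
```

>>> arm_command(
  motion=[
    {"offset": [0.02, 0, 0], "spin": 0},
    {"offset": [0, 0, 0], "spin": 0},
    {"offset": [0, 0, 0], "spin": 0},
  ],
)

```text
time_s: 7.48
ee_pos: [480.5, 88.1, 23.5]
ee_rot: [-180.0, 0.0, 0.1]
force: [-0.8, -0.2, -2.0]
gripper_width: 24.1
gripper_force: 45.0
```

```bash
python3 look.py b
```

```text
7.475 [480.5  88.1  23.5] [-1.8e+02  0.0e+00  1.0e-01] [-0.8 -0.2 -2. ] 24.1
top 0.81 [687.  86.  18.]
top shaft 535 x [546.3 677.2] y [79.  96.5] z [29.5 32.6 35.7]
 y= [7.0000e-03 8.6906e+01]  z= [6.000e-03 3.194e+01]
top plate 89 x [685.1 689.9] y [ 54.5 120.9] z [16.2 32.  36.5]
side 0.75 [684.  85.  18.]
side shaft 406 x [545.  678.2] y [78.  96.7] z [28.4 32.9 35. ]
 y= [6.0000e-03 8.5082e+01]  z= [4.00e-03 3.23e+01]
side plate 152 x [684.9 689.6] y [ 52.2 120.1] z [10.8 23.1 34.6]
```

>>> arm_command(
  motion=[
    {"offset": [0.025, 0, 0], "spin": 0},
    {"offset": [0.025, 0, 0], "spin": 0},
    {"offset": [0.025, 0, 0], "spin": 0},
    {"offset": [0.025, 0, 0], "spin": 0},
    {"offset": [0.026, 0, 0], "spin": 0},
  ],
)

```text
time_s: 8.3
ee_pos: [607.2, 88.1, 22.8]
ee_rot: [180.0, 0.1, 0.1]
force: [-0.7, -0.2, -2.4]
gripper_width: 23.3
gripper_force: 45.0
```

>>> arm_command(
  motion=[
    {"offset": [0, 0, 0], "spin": 0},
    {"offset": [0, 0, 0], "spin": 0},
  ],
)

```text
time_s: 8.55
ee_pos: [605.3, 88.1, 22.5]
ee_rot: [180.0, 0.2, 0.1]
force: [-0.2, 0.3, -1.8]
gripper_width: 23.6
gripper_force: 45.0
```

>>> arm_command(
  motion=[
    {"offset": [0, -0.015, 0], "spin": 0},
    {"offset": [0, -0.015, 0], "spin": 0},
    {"offset": [0, -0.01, 0], "spin": 0},
    {"offset": [0, 0, 0], "spin": 0},
  ],
)

```text
time_s: 9.05
ee_pos: [606.8, 129.4, 23.0]
ee_rot: [-180.0, -0.0, 0.2]
force: [0.6, 0.4, -2.3]
gripper_width: 23.8
gripper_force: 45.0
```

```bash
python3 - <<'E'
from h import *
I,D=env.grab_frame("top");J,_=env.grab_frame("side")
a=cv2.resize(I[80:190,210:420],None,fx=3,fy=3,interpolation=cv2.INTER_CUBIC);b=cv2.resize(J[170:280,240:450],None,fx=2.4,fy=2.4,interpolation=cv2.INTER_CUBIC)
o=np.zeros((594,630,3),np.uint8);o[:330]=a;o[330:594,:504]=b
cv2.imwrite("pics/c.png",np.clip(o*1.4,0,255).astype(np.uint8))
print(env.state()["ee_pos"],[(round(r["score"],2),at_z("top",r["location"],9.5).round(0)) for r in env.pinpoint("top","timer_mid")])
E
```

```text
[606.81636037 128.33547297  22.9157084 ] [(0.89, array([598., -59.,  10.])), (0.71, array([ 425., -113.,   10.])), (0.52, array([763., 192.,  10.]))]
```

View pics/c.png

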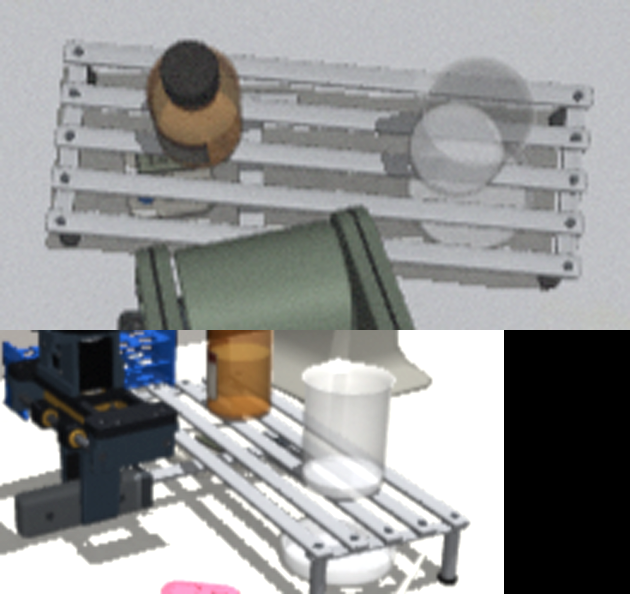

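The shaft shows at about (250,190) in the crop, right of the undisturbed timer at (170,180). I continue sideways behind it.

>>> arm_command(
  motion=[
    {"offset": [0, -0.012, 0], "spin": 0},
    {"offset": [0, -0.012, 0], "spin": 0},
    {"offset": [0, -0.012, 0], "spin": 0},
    {"offset": [0, 0, 0], "spin": 0},
  ],
)

```text
time_s: 9.7
ee_pos: [606.9, 165.4, 22.9]
ee_rot: [-180.0, -0.0, 0.1]
force: [0.4, 0.2, -2.3]
gripper_width: 23.5
gripper_force: 45.0
```

>>> arm_command(
  motion=[
    {"offset": [0, -0.012, 0], "spin": 0},
    {"offset": [0, -0.012, 0], "spin": 0},
    {"offset": [0, -0.002, 0], "spin": 0},
    {"offset": [0, 0, 0], "spin": 0},
    {"offset": [0, 0, 0], "spin": 0},
  ],
)

```text
time_s: 10.32
ee_pos: [606.8, 189.9, 22.9]
ee_rot: [180.0, 0.0, 0.0]
force: [-0.5, 0.5, -2.3]
gripper_width: 24.0
gripper_force: 45.0
```

```bash
python3 - <<'E'
from h import *
s=env.state();print(s["ee_pos"],s["force"])
for c in("top","side"):
    env.grab_frame(c)
    for t,z in(("timer_mid",9.5),("hook_plate",18),("amber_bottle",58)):print(c,t,[(round(r["score"],2),at_z(c,r["location"],z).round(0)) for r in env.pinpoint(c,t)])
E
```

```text
[606.84605766 189.87098589  22.92717801] [-0.45958448  0.50455355 -2.32374699]
top timer_mid [(0.71, array([769., 189.,  10.])), (0.7, array([ 420., -119.,   10.])), (0.67, array([600., -58.,  10.]))]
top hook_plate []
top amber_bottle [(0.9, array([778., 163.,  58.]))]
side timer_mid [(0.83, array([ 417., -110.,   10.])), (0.65, array([768., 199.,  10.])), (0.62, array([593., -58.,   9.]))]
side hook_plate [(0.72, array([815., 197.,  18.]))]
side amber_bottle [(0.85, array([787., 171.,  58.]))]
```

>>> arm_command(
  motion=[
    {"offset": [-0.01, 0, 0], "spin": 0},
    {"offset": [-0.01, 0, 0], "spin": 0},
    {"offset": [-0.01, 0, 0], "spin": 0},
    {"offset": [-0.01, 0, 0], "spin": 0},
    {"offset": [-0.01, 0, 0], "spin": 0},
  ],
)

```text
time_s: 11.35
ee_pos: [556.2, 190.2, 23.1]
ee_rot: [-180.0, -0.0, 0.1]
force: [0.2, 0.9, -2.3]
gripper_width: 23.7
gripper_force: 45.0
```

>>> arm_command(
  motion=[
    {"offset": [-0.012, 0, 0], "spin": 0},
    {"offset": [-0.012, 0, 0], "spin": 0},
    {"offset": [-0.012, 0, 0], "spin": 0},
    {"offset": [-0.012, 0, 0], "spin": 0},
    {"offset": [-0.012, 0, 0], "spin": 0},
  ],
)

```text
time_s: 11.98
ee_pos: [496.2, 190.1, 23.0]
ee_rot: [-180.0, -0.0, 0.0]
force: [0.3, -0.5, -1.1]
gripper_width: 23.9
gripper_force: 45.0
```

```bash
python3 - <<'E'
from h import *
s=env.state();print(s["ee_pos"],s["force"])
for c in("top","side"):
    env.grab_frame(c)
    for t,z in(("timer_mid",9.5),("hook_plate",18),("amber_bottle",58)):print(c,t,[(round(r["score"],2),at_z(c,r["location"],z).round(0)) for r in env.pinpoint(c,t)])
E
```

```text
[496.19358001 190.06215973  23.02522753] [ 0.33971885 -0.48856088 -1.05444775]
top timer_mid [(0.92, array([683., 193.,  10.])), (0.9, array([ 419., -112.,   10.])), (0.68, array([782., -22.,  10.])), (0.6, array([596., -59.,  10.]))]
top hook_plate [(0.8, array([706., 196.,  18.]))]
top amber_bottle [(0.86, array([783., 158.,  58.]))]
side timer_mid [(0.85, array([ 420., -112.,   10.])), (0.67, array([668., 209.,  10.])), (0.67, array([590., -60.,  10.])), (0.32, array([502., 223.,  10.]))]
side hook_plate [(0.87, array([702., 181.,  18.]))]
side amber_bottle [(0.8, array([788., 173.,  58.])), (0.32, array([688., -22.,  58.]))]
```

Timer is following. Pull another 50 mm.

>>> arm_command(
  motion=[
    {"offset": [-0.012, 0, 0], "spin": 0},
    {"offset": [-0.012, 0, 0], "spin": 0},
    {"offset": [-0.012, 0, 0], "spin": 0},
    {"offset": [-0.01, 0, 0], "spin": 0},
    {"offset": [-0.005, 0, 0], "spin": 0},
  ],
)

```text
time_s: 13.0
ee_pos: [444.9, 190.0, 23.0]
ee_rot: [180.0, 0.0, 0.1]
force: [1.2, 0.0, -2.6]
gripper_width: 23.9
gripper_force: 45.0
```

>>> arm_command(
  motion=[
    {"offset": [0, 0, 0], "spin": 0},
    {"offset": [0.004, 0, 0], "spin": 0},
    {"offset": [0, 0, 0], "spin": 0},
  ],
)

```text
time_s: 13.38
ee_pos: [450.8, 190.2, 23.0]
ee_rot: [-180.0, -0.0, 0.0]
force: [0.6, 1.1, -2.8]
gripper_width: 23.8
gripper_force: 45.0
```

```bash
python3 look.py d; python3 - <<'E'
from h import *
I,D=env.grab_frame("top");P=cloud("top",D)
m=(abs(P[...,2]-18.5)<4)&(P[...,0]>570)&(P[...,0]<690)&(P[...,1]>120)&(P[...,1]<260)
print(cv2.minAreaRect(P[m][:,:2].astype(np.float32)))
E
```

```text
13.375 [450.8 190.2  23. ] [-180.   -0.    0.] [ 0.6  1.1 -2.8] 23.8
top 0.71 [665. 193.  18.]
top shaft 1125 x [517.3 648.8] y [161.2 222.4] z [13.9 20.9 34.9]
 y= [2.90000e-02 1.86867e+02]  z= [-0.076 38.789]
top plate 154 x [656.9 665.8] y [156.3 223.3] z [12.9 31.5 35.5]
side 0.64 [662. 203.  18.]
side shaft 652 x [517.4 647.6] y [160.1 200.7] z [12.3 27.7 34. ]
 y= [1.00000e-03 1.86898e+02]  z= [5.0000e-03 3.1371e+01]
side plate 148 x [655.  664.1] y [154. 224.] z [11.9 25.1 33.9]
((624.71630859375, 190.7633056640625), (68.18582153320312, 66.55657196044922), 89.6524887084961)
```

View pics/top_d.png

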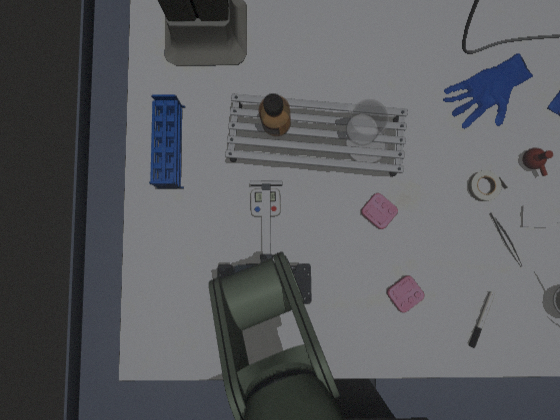

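The timer is at (624,191), display up, its back edge ~655 against a shelf front of ~700, so it is clear. In the picture the plate at (265,183) sits behind the timer at (265,201). Now I lift and lay the hook beside it.

>>> arm_command(
  motion=[
    {"offset": [0, 0, -0.02], "spin": 0},
    {"offset": [0, 0, -0.03], "spin": 0},
    {"offset": [0, 0, -0.02], "spin": 0},
    {"offset": [0, 0, 0], "spin": 0},
  ],
)

```text
time_s: 14.12
ee_pos: [450.9, 190.4, 94.2]
ee_rot: [-179.9, -0.2, 0.0]
force: [-0.7, -0.4, -1.7]
gripper_width: 24.0
gripper_force: 45.0
```

>>> arm_command(
  motion=[
    {"offset": [-0.01, 0.033, 0], "spin": 0},
    {"offset": [-0.01, 0.033, 0], "spin": 0},
    {"offset": [-0.01, 0.033, 0], "spin": 0},
    {"offset": [-0.01, 0.031, 0], "spin": 0},
    {"offset": [0, 0, 0], "spin": 0},
  ],
)

```text
time_s: 14.75
ee_pos: [408.1, 58.5, 91.8]
ee_rot: [180.0, 0.2, -0.1]
force: [0.9, -0.3, -2.5]
gripper_width: 23.7
gripper_force: 45.0
```

>>> arm_command(
  motion=[
    {"offset": [0, 0, 0.03], "spin": 0},
    {"offset": [0, 0, 0.025], "spin": 0},
    {"offset": [0, 0, 0.012], "spin": 0},
    {"offset": [0, 0, 0.005], "spin": 0},
    {"offset": [0, 0, 0.0], "spin": 0},
  ],
)

```text
time_s: 15.38
ee_pos: [410.4, 60.2, 21.0]
ee_rot: [-180.0, -0.0, 0.1]
force: [0.5, -0.4, -2.1]
gripper_width: 23.7
gripper_force: 45.0
```

>>> arm_command(
  motion=[
    {"offset": [0, 0, 0.0015], "spin": 0},
    {"offset": [0, 0, 0.001], "spin": 0},
    {"offset": [0, 0, 0], "spin": 0},
  ],
)

```text
time_s: 15.75
ee_pos: [410.5, 60.0, 19.0]
ee_rot: [-180.0, -0.1, 0.0]
force: [0.6, -0.0, 2.0]
gripper_width: 24.1
gripper_force: 45.0
```

>>> arm_command(
  motion=[
    {"offset": [0, 0, 0], "spin": 0},
    {"offset": [0, 0, 0], "spin": 0},
    {"offset": [0, 0, 0], "spin": 0},
    {"offset": [0, 0, 0], "spin": 0},
    {"offset": [0, 0, 0], "spin": 0},
  ],
  jaw=0.07,
)

```text
time_s: 16.38
ee_pos: [410.0, 60.0, 18.4]
ee_rot: [-180.0, 0.0, 0.0]
force: [0.4, -0.0, -0.7]
gripper_width: 69.0
gripper_force: 0.0
```

>>> arm_command(
  motion=[
    {"offset": [0, 0, -0.03], "spin": 0},
    {"offset": [0, 0, -0.05], "spin": 0},
    {"offset": [0, 0, -0.05], "spin": 0},
    {"offset": [0, 0, -0.05], "spin": 0},
    {"offset": [0, 0, 0], "spin": 0},
  ],
)

```text
time_s: 17.0
ee_pos: [412.5, 60.3, 202.1]
ee_rot: [-179.9, -0.5, 0.0]
force: [-0.6, 0.4, -0.2]
gripper_width: 70.5
gripper_force: 0.0
```

```bash
python3 - <<'E'
from h import *
I,D=env.grab_frame("top");J,E=env.grab_frame("side");cv2.imwrite("pics/side_e.png",J);P=cloud("side",E)
for n,(a,b,c,d,z0,z1) in dict(timer=(570,690,120,260,14.5,23),hook=(300,640,15,110,20,45)).items():
    for k,Q in(("side",P),("top",cloud("top",D))):
        m=(Q[...,0]>a)&(Q[...,0]<b)&(Q[...,1]>c)&(Q[...,1]<d)&(Q[...,2]>z0)&(Q[...,2]<z1)
        print(n,k,cv2.minAreaRect(Q[m][:,:2].astype(np.float32)),np.percentile(Q[m][:,2],[5,95]))
for t,z in(("petri_dish",0),("amber_bottle",58),("beaker",58)):
    print(t,[(round(r["score"],2),at_z("side",r["location"],z).round(0)) for r in env.pinpoint("side",t)[:1]])
E
```

```text
timer side ((619.28564453125, 191.17398071289062), (62.566078186035156, 69.85295104980469), 8.502443313598633) [15.22675281 19.37346207]
timer top ((621.3845825195312, 191.57708740234375), (60.959312438964844, 64.40866088867188), 3.235574960708618) [14.93381983 19.89419958]
hook side ((481.278076171875, 61.05978775024414), (74.90499114990234, 286.322509765625), 89.5997085571289) [21.82370263 38.53967955]
hook top ((525.2440185546875, 60.708797454833984), (67.72771453857422, 199.0511474609375), 89.60401153564453) [25.34852937 37.50358751]
petri_dish [(0.64, array([759., -24.,   0.]))]
amber_bottle [(0.94, array([799., 181.,  58.]))]
beaker [(0.7, array([779.,  -2.,  58.]))]
```

View pics/side_e.png

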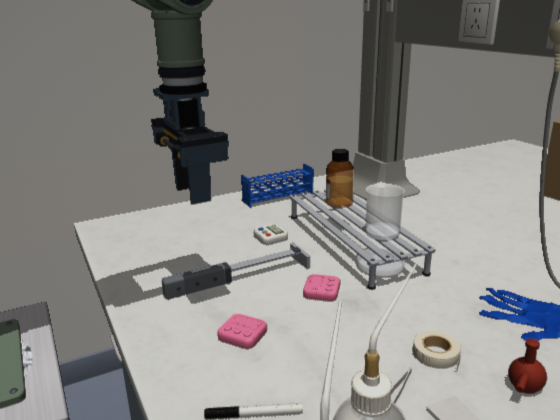

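The timer at (270,234) lies display up and clear of the shelf. The hook lies flat from (170,285) to (300,255), and the bottle at (340,180), beaker (383,210) and dish (380,262) are unchanged.

```bash
python3 -c "
from workcell import env
print(env.job_done())"
```

```text
the job is handed in; nothing more can be done
None
```

I dragged the timer fully clear of the shelf, display up, and laid the hook flat beside it; the dish, bottle and beaker show no sign of having moved, and I handed the job in at about 17 s (no verdict came back).

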